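# Stand the power supply transformer end down on the slanted stand

## Robot

A 7-joint arm with a two-finger parallel gripper is mounted at the origin on the work surface. World frame = base frame: x ahead of the robot, y to its left, z up, the work surface at z = 0. Lengths are in m, angles in rad, forces in N, time in s.
With the tool pointing down it reaches from about 0.425 to 0.925 m from the base axis. Payload 6.8 kg.
Tool frame: the origin (TCP) lies at the very end of the fingers, on their centre line; the grasp point (between the pads) lies r.pinch_z behind it (r.pinch_z is the distance from the TCP to the grasp point, in m); z points along the fingers, y is the line along which they close (so a half turn about z gives the same grasp; the last joint's range is limited). The gripper opens to 85 mm and grips with 20 to 120 N. Pads are 22 mm wide; open, the fingers measure 114 mm over their backs; the gripper's body (76 mm by 85 mm) begins 54 mm behind the grasp point. The pads swing forward as they close: fully open they stand 13 mm farther back than shut.
Start: joints at [-1.413, 0.477, 0.022, 1.555, -0.011, 1.109, -0.083], TCP at [0.177, 0.651, 0.231] pointing down, gripper open.
Joint ranges: [-2.96, 2.96], [-0.34, 2.1], [-1.41, 1.46], [0.24, 2.44], [-1.37, 4.51], [0.17, 1.92], [-2.96, 2.96]. Speed limits (rad/s): [2.39, 2.39, 3.14, 3.14, 3.14, 3.14, 3.14].

## Interface

Orientations are given as a rotation vector (axis times angle).
In Python, from bench import status, grab_frame, camera_model, r gives the robot as it stands. The module is installed in compiled form; this text tells all that it offers.
- The arm moves only by the shell command python3 -m creep 'ROWS' [FORCE]. ROWS is text: rows parted by semicolons, each of 7 numbers parted by spaces: the turn, a rotation vector about the tool's x, y, z in rad, then the shift along the tool's x, y, z in mm, then the opening, from -1 (shut) to 1 (fully open). In form: rx ry rz tx ty tz fingers; .... A call has 1 to 10 rows; each row is the pose to reach, as a shift and turn from the pose commanded when the call began, along the tool's axes at that moment; what a row does not reach only later rows make up. A row lasts 1/8 s, in which the tool goes at most 62.5 mm and 10.7 degrees, less where a joint would pass 70% of its speed; a pose out of reach is approached as far as the arm can. A call with a gripper value outside its range is refused whole. The fingers move at their own pace and stop on an object; FORCE is the grip in N (left out, the last holds). Time passes only in rows, so rows that repeat a pose let the fingers close. It gives the time, the measured TCP pose, the force, the opening and the grip force at its end, in the units of the state.
- status.get_obs(): the state, without advancing time (a new reading comes with each control period).
- grab_frame(name): name is "scene" or "top" or "wrist"; returns (picture, depth): 420x560x3 uint8, red, green, blue; 420x560 float32, m along the optical axis (not along the pixel's ray), 0 where there is no reading.
- camera_model(name): a dict with "K" (3x3 intrinsics, pixels), "rvec" (rotation vector, rad) and "tvec" (3), from world to camera coordinates, as OpenCV has them. Camera axes: x right, y down, z forward; pixel columns grow to the right and rows downward; lengths in m; the calibration is good to about 2 mm. A picture is of the moment at which its call begins: read the wrist's pose just before it. camera_model takes no time and is no camera call; for the wrist camera it gives the pose at the moment of the call.
- r.hand_in(): hands the job in; it is judged then, once.
The state is a dict: "clock": time; "joints": joint angles; "qvel": joint speeds; "tau": joint torques, N m; "tcp_pos": TCP position; "orientation": TCP orientation; "contact_force": force on the tool from outside, world axes, zero at the start; "moment": the same for the moment, N m; "grip_width": finger opening in m; "gripper_force": force on a finger pad.
Only numpy, scipy, OpenCV 4.12 (cv2) and the standard library are available. Lean on these libraries where they do the work, as an engineer would, in place of code of your own. Each camera call takes 0.05 s, during which the arm holds its last target. There are 200 camera calls.

## Task

The aluminium power-supply case lying on the bench has a heavy transformer inside one end, and from outside nobody can see which: lift it by the middle to feel which end pulls down, then stand it heavy end down on the slanted stand, squarely on the seat and leaning back against the low lip, in the free room next to the supply that already stands there. Set it down gently, let go, and leave everything else on the bench where it is. Standing light end down it would tip backwards over the lip.

Things in the scene. Friction and masses are not known exactly. Their poses are not given: they have to be found in the camera images.
- case: The lying power supply: square bar of extruded aluminium, an identical black cap on each end, 160 mm long, 46 x 46 mm across, 0.55 to 0.75 kg. Origin at its geometric centre; x along its length, z up as it lies. The transformer is fixed in one end or the other (+x or -x, different each time); the centre of mass lies 28 to 34 mm from the middle, towards that end.
- stand: Slanted stand of folded grey sheet steel, fixed to the bench, 306 mm wide (y), 130 mm deep, 70 mm high. Origin on the bench under its seat's middle; x horizontal, from its open front to its back, which is nearest the robot; z up. Lip and end cheeks are 3 mm sheet; the lip rises 36 mm from the seat along all its back, the cheeks 27 mm at y = +-150 mm.
- stand_seat (a point): Point on the stand's flat seat, 30 mm above the bench, mid-width. z: normal to the seat, leaning back 28 degrees, the long axis of a standing case. x: down the slope to the back lip, whose inner face is at x = 23 mm, so a case against it has its foot's middle at x = 0. y: along the width. The seat spans x -40 to 23, y -150 to 150 mm, open in front.
- stood_case: Bystander: a second, identical supply already standing on the seat against the lip, anywhere within 110 mm of mid-width. Origin at its centre, 80 mm along the seat's normal from the seat; its y runs along the seat's width. The free room is on the roomier side of it.
- screwdriver: Bystander: screwdriver with orange handle, 190 mm, lying on the bench. Origin at its underside.
- solder_reel: Bystander: grey reel, 60 mm across, 38 mm high. Origin at the centre of its underside.
- multimeter: Bystander: black multimeter lying on its back, 150 x 78 x 45 mm. Origin at the centre of its underside.
- screw_jar: Bystander: glass jar with steel cap, 64 mm across, 75 mm high. Origin at the centre of its underside.
- mug: Bystander: white mug, 80 mm across, 92 mm high. Origin at the centre of its underside.
- adapter: Bystander: small black plug adapter, 85 x 55 x 34 mm. Origin at the centre of its underside.

How it is judged:
At the end, for the whole second after the job is handed in: The case stands at rest and let go on the seat, held by nothing but seat and lip: long axis within 8.5 degrees of the seat's normal, foot on the seat, within 15 mm of the back lip, square to it within 11 degrees, centre within 130 mm of mid-width. Light end down it cannot stay: it tips over (angle between the x axis of case and the z axis of stand_seat, either way round below 0.15 rad and z of case in the frame of stand_seat between 0.072 and 0.088 m and x of case in the frame of stand_seat between -0.015 and 0.012 m and y of case in the frame of stand_seat between -0.13 and 0.13 m and (angle between the y axis of case and the y axis of stand_seat, either way round below 0.2 rad or angle between the z axis of case and the y axis of stand_seat, either way round below 0.2 rad) and linear speed of case below 0.02 m/s and angular speed of case below 0.2 rad/s); the robot touches nothing.
It fails at once if the case is dropped or banged onto the stand (contact force between case and stand above 60 N).
It fails at once if the case is let go and topples over on the stand (contact force between case and the fingers below 0.1 N and contact force between case and stand above 0.5 N and angle between the x axis of case and the z axis of stand_seat, either way round above 0.6 rad).
It fails at once if the other supply is shifted or tipped (distance of stood_case from where it was at the start of the episode above 0.02 m).
It fails at once if something else on the bench is moved (distance of any of screwdriver, solder_reel, multimeter, screw_jar, mug, adapter from where it was at the start of the episode above 0.03 m).
It also fails if it takes over 61 s, if anything falls off the work surface, if the arm or the gripper's body presses on something with over 40 N, if the wrist force passes 120 N, or if a joint passes its speed limit or range.

## Working session

There is one attempt and no reset: what is moved stays moved. The work goes in short steps, Python scripts to look and compute and a shell command to move; the robot and the scene stay as the last step left them, time stands still between calls to the robot, and variables do not carry over. Pictures are saved under pics/ and viewed, at most 10 in all, crops included, and the job is handed in when it is done.

```bash
mkdir -p pics; ls; cat > h.py <<'E'
import numpy as np,cv2
from scipy.spatial.transform import Rotation as R
from bench import status,grab_frame,camera_model,r
def shot(n,f):
    m=camera_model(n);p,d=grab_frame(n);cv2.imwrite('pics/'+f+'.png',p[:,:,::-1]);np.savez('pics/'+f+'.npz',p=p,d=d,**{k:np.array(m[k]) for k in m});return p,d,m
def world(d,m):
    K=np.array(m['K']);Rm=R.from_rotvec(np.ravel(m['rvec'])).as_matrix();t=np.ravel(m['tvec'])
    v,u=np.mgrid[:d.shape[0],:d.shape[1]]
    c=np.stack([(u-K[0,2])/K[0,0]*d,(v-K[1,2])/K[1,1]*d,d],-1)
    return (c-t)@Rm   # R^T(c-t)
def load(f):
    z=np.load('pics/'+f+'.npz');return z['p'],z['d'],z
E
python3 - <<'E'
from h import *
for n in('scene','top'):
    p,d,m=shot(n,n+'0');print(n,np.round(-R.from_rotvec(np.ravel(m['rvec'])).as_matrix().T@np.ravel(m['tvec']),3))
s=status.get_obs();print({k:np.round(v,3) for k,v in s.items()},r.pinch_z)
E
```

```text
pics
scene [1.843 0.407 0.97 ]
top [ 0.449 -0.009  1.212]
{'clock': np.float64(0.1), 'joints': array([-1.413,  0.478,  0.022,  1.556, -0.011,  1.109, -0.083]), 'qvel': array([ 0.001,  0.   ,  0.   , -0.001,  0.002, -0.002, -0.002]), 'tau': array([ 4.0000e-03, -5.9776e+01,  1.6140e+00, -2.8195e+01,  1.3000e-02,
        5.0000e-03,  0.0000e+00]), 'tcp_pos': array([0.177, 0.651, 0.23 ]), 'orientation': array([-4.160e-01, -3.114e+00,  3.000e-03]), 'contact_force': array([ 0.771,  0.104, -0.213]), 'moment': array([-0.021,  0.005, -0.027]), 'gripper_force': np.float64(0.0), 'grip_width': np.float64(0.086)} 0.0187
```

```bash
python3 -c "
import cv2,numpy as np
a=cv2.imread('pics/top0.png');b=cv2.imread('pics/scene0.png')
print(a.shape)"
```

```text
(420, 560, 3)
```

View pics/top0.png

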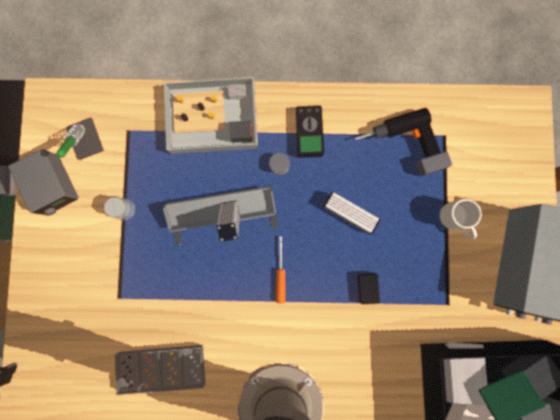

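View pics/scene0.png

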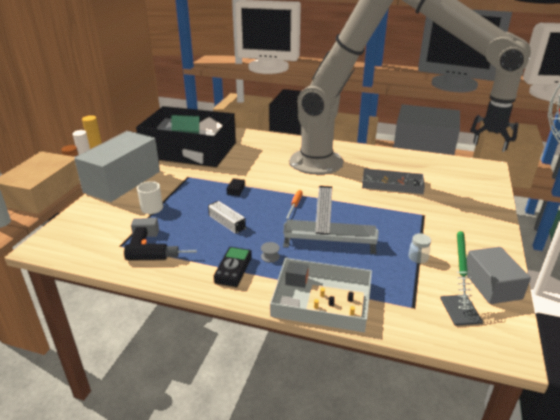

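The top view shows the lying case at about (352,213). The stand spans columns 163–275, with the stood case at about (229,220), so the free room is on its left (+y). The screwdriver is at (281,270) and the reel at (279,163).

```bash
python3 - <<'E'
from h import *
p,d,m=load('top0');W=world(d,m)
def rect(sl,lo,hi):
    w=W[sl].reshape(-1,3);s=(w[:,2]>lo)&(w[:,2]<hi)
    q=w[s]; rc=cv2.minAreaRect(q[:,:2].astype(np.float32)*1000);return rc,np.round(cv2.boxPoints(rc)),np.median(q[:,2]),len(q)
print('case',rect(np.s_[180:245,315:390],.036,.056))
print('stood top',rect(np.s_[190:250,205:250],.12,.25))
# stand: lip/cheeks: print map of heights
print('stand',rect(np.s_[170:260,150:285],.02,.085))
for c in (175,185,195,262,268):
    print(c,[(tuple(np.round(W[v,c]*1000).astype(int))) for v in range(190,240,3)])
w=W[190:250,205:250].reshape(-1,3);q=w[(w[:,2]>.09)&(w[:,2]<.25)];print(q.min(0),q.max(0))
for v in range(200,244,3): print(v,(W[v,214:246:2,2]*1000).astype(int))
E
```

```text
case (((550.089599609375, -192.89878845214844), (160.8274383544922, 46.49401092529297), 60.336238861083984), array([[ 490., -251.],
       [ 530., -274.],
       [ 610., -135.],
       [ 570., -112.]], dtype=float32), np.float64(0.04607262896302908), 925)
stood top (((499.558837890625, 144.55747985839844), (72.61459350585938, 46.47020721435547), 10.06074333190918), array([[460., 161.],
       [468., 115.],
       [539., 128.],
       [531., 174.]], dtype=float32), np.float64(0.16715086080855737), 517)
stand (((546.3270874023438, 170.6918487548828), (332.62841796875, 252.4641876220703), 89.04931640625), array([[417.,   6.],
       [670.,   2.],
       [675., 335.],
       [423., 339.]], dtype=float32), np.float64(0.039439464790355976), 2849)
175 [(np.int64(611), np.int64(325), np.int64(1)), (np.int64(602), np.int64(324), np.int64(0)), (np.int64(593), np.int64(324), np.int64(2)), (np.int64(584), np.int64(322), np.int64(5)), (np.int64(571), np.int64(312), np.int64(42)), (np.int64(562), np.int64(310), np.int64(49)), (np.int64(554), np.int64(311), np.int64(44)), (np.int64(546), np.int64(3
[... 3931 characters left out ...]
131 131 135 136 117  59  23  25  31]
218 [ 19  21  22 143 144 143 147 149 152 153 149 123  72  45  44  47]
221 [ 31  37 158 156 160 163 163 169 167 174 170 134  88  -1   6  -5]
224 [ 48  52 169 173 176 183 183 183 182 183 183 144  98   0   2   0]
227 [  2   0 183 177 180 177 176 180 179 178 175 160 111  -4   3  -1]
230 [  1   0 176 176 174 172 174 175 170 176 176 168 120  -2   0   5]
233 [  0  -2 170 173 172 170 170 167 168 167 170 166   3  -1   0   0]
236 [  1   3   0 169 169 165 166 167 164 164 165 165   0   5   1   1]
239 [   2    4   -2 1211  165  165  164  161  160  162  161   -1    0    0
    2    1]
242 [   1    1    2 1211   -3    1   -2    0    0    1    0    2    0    0
    3    2]
```

```bash
python3 - <<'E'
from h import *
p,d,m=load('top0');W=world(d,m)
w=W[170:250,155:285].reshape(-1,3)*1000
th=np.deg2rad(10)
b=np.array([-np.cos(th),-np.sin(th),0]);y=np.array([np.sin(th),-np.cos(th),0]) # stand x, y
u=w@b;v=w@y
s=(w[:,2]>15)&(w[:,2]<60)&(w[:,0]>480)&(w[:,0]<625)&(w[:,1]<335)
print('v pct',np.percentile(v[s],[0,.5,1,2,98,99,99.5,100]))
l=(w[:,2]>44)&(w[:,2]<60)&(u>-560)&s
print('u pct all',np.percentile(u[s],[0,1,3,97,99,100]))
# seat plane fit: far from ends and from stood
fs=s&(((v>-270)&(v<-185))|((v>-75)&(v<-40)))
for u0 in range(-625,-530,6):
    k=fs&(u>=u0)&(u<u0+6)
    if k.sum()>5: print(u0+3,k.sum(),np.round(np.median(w[k,2]),1))
E
```

```text
v pct [-234.73970206 -232.77161241 -232.20424334 -231.64842057   63.7928989
   66.45838716   68.42734199   71.27913384]
u pct all [-621.26024414 -618.77201713 -616.71785078 -537.7245394  -535.83072653
 -534.26540487]
-616 46 43.4
-610 63 48.7
-604 68 45.6
-598 69 43.1
-592 60 41.4
-586 54 37.8
-580 42 33.6
-574 44 30.2
-568 43 27.6
-562 45 25.0
-556 40 21.6
-550 36 27.1
-544 29 37.4
-538 34 48.1
```

```bash
cat >> h.py <<'E'
th=np.deg2rad(10)
SX=np.array([-np.cos(th),-np.sin(th),0]);SY=np.array([np.sin(th),-np.cos(th),0])
S0=np.array([.5507,.1804,.030]);c,s_=np.cos(np.deg2rad(28)),np.sin(np.deg2rad(28))
Z=np.array([0,0,1.]);N=s_*SX+c*Z;X=c*SX-s_*Z   # seat normal, seat x
def pose():
    s=status.get_obs();return np.array(s['tcp_pos']),R.from_rotvec(s['orientation']),s
def goal(pos,Rt=None):
    p,Rc,s=pose();Rt=Rt or Rc
    print('ROW',np.round((Rc.inv()*Rt).as_rotvec(),3),np.round(Rc.inv().apply(np.array(pos)-p)*1000,1))
def frame(x,z): # tool rotation with given x and z axes
    return R.from_matrix(np.c_[x,np.cross(z,x),z])
def down(deg): a=np.deg2rad(deg);return frame([np.cos(a),np.sin(a),0],[0,0,-1.])
E
python3 - <<'E'
from h import *
goal([.52,.25,.36],down(112)); p,Rc,s=pose();print(np.round(Rc.as_matrix(),2))
E
```

```text
ROW [-0.001  0.001  0.921] [-436.1 -296.9 -129. ]
[[-0.96  0.26 -0.  ]
 [ 0.26  0.96 -0.  ]
 [-0.   -0.   -1.  ]]
```

```bash
python3 -m creep '0 0 0.2 -60 -40 -129 1; 0 0 0.92 -436 -297 -129 1; 0 0 0.92 -436 -297 -129 1; 0 0 0.92 -436 -297 -129 1; 0 0 0.92 -436 -297 -129 1; 0 0 0.92 -436 -297 -129 1; 0 0 0.92 -436 -297 -129 1; 0 0 0.92 -436 -297 -129 1; 0 0 0.92 -436 -297 -129 1; 0 0 0.92 -436 -297 -129 1' 60; python3 - <<'E'
from h import *
goal([.55,-.193,.22],down(60.2)); print(np.round(pose()[2]['joints'],2))
E
```

```text
clock: 1.35
tcp_pos: [0.5233, 0.2445, 0.3611]
orientation: [1.767, 2.594, 0.0]
contact_force: [-1.0, 0.1, 0.3]
grip_width: 0.0852
gripper_force: 0.0
ROW [0.002 0.001 0.895] [-416.5 -135.6  141.7]
[-0.91  0.23  0.45  1.65 -0.1   1.29 -0.07]
```

```bash
python3 -m creep '0 0 0.895 -416 -136 100 1; 0 0 0.895 -416 -136 100 1; 0 0 0.895 -416 -136 100 1; 0 0 0.895 -416 -136 142 1; 0 0 0.895 -416 -136 142 1; 0 0 0.895 -416 -136 142 1; 0 0 0.895 -416 -136 142 1; 0 0 0.895 -416 -136 142 1; 0 0 0.895 -416 -136 142 1'; python3 - <<'E'
from h import *
p,d,m=shot('wrist','w1');W=world(d,m)
k=(W[...,2]>.036)&(W[...,2]<.056)&(abs(W[...,0]-.55)<.1)&(abs(W[...,1]+.193)<.1)
rc=cv2.minAreaRect(W[k][:,:2].astype(np.float32)*1000);print(rc,np.median(W[k][:,2]))
goal([.55,-.193,.008],down(60.2)); print(np.round(pose()[2]['joints'],2))
E
```

```text
clock: 2.48
tcp_pos: [0.5492, -0.1874, 0.2171]
orientation: [-2.711, -1.585, 0.004]
contact_force: [0.1, 1.0, 0.1]
grip_width: 0.0853
gripper_force: 0.0
((548.9036865234375, -192.12063598632812), (160.9174346923828, 45.8197021484375), 60.56294250488281) 0.04636938534783541
ROW [-0.002  0.     0.01 ] [ -6.3   4.  209.6]
[-0.33  0.4   0.72  1.84 -0.31  1.02  0.  ]
```

View pics/w1.png

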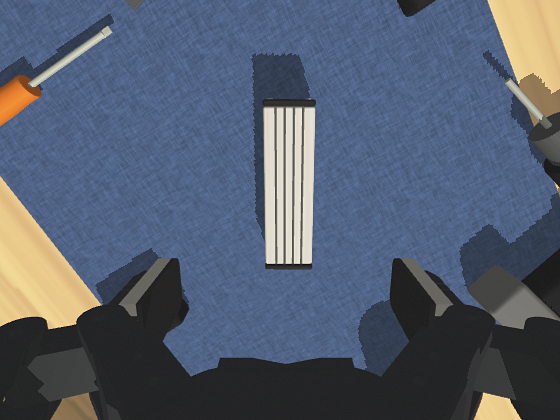

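The case (columns 264–315, rows 100–268) lies along the tool x axis between the fingers, and the area around it is clear. Next I descend and grip.

```bash
python3 -m creep '0 0 0.008 -6 3.5 60 1; 0 0 0.008 -6 3.5 120 1; 0 0 0.008 -6 3.5 170 1; 0 0 0.008 -6 3.5 209 1; 0 0 0.008 -6 3.5 209 1; 0 0 0.008 -6 3.5 209 -1; 0 0 0.008 -6 3.5 209 -1; 0 0 0.008 -6 3.5 209 -1; 0 0 0.008 -6 3.5 209 -1; 0 0 0.008 -6 3.5 209 -1' 80; python3 -m creep '0 0 0 0 0 0 -1;0 0 0 0 0 0 -1;0 0 0 0 0 -15 -1; 0 0 0 0 0 -40 -1;0 0 0 0 0 -60 -1;0 0 0 0 0 -60 -1;0 0 0 0 0 -60 -1;0 0 0 0 0 -60 -1'; python3 - <<'E'
from h import *
p,Rc,s=pose();print(np.round(s['moment'],3),s['contact_force'],'tool frame moment',Rc.inv().apply(s['moment']),np.round(Rc.as_matrix(),2),s['joints'])
E
```

```text
clock: 3.78
tcp_pos: [0.5509, -0.1928, 0.0113]
orientation: [-2.716, -1.579, -0.003]
contact_force: [-2.6, 3.4, 9.5]
grip_width: 0.0449
gripper_force: 83.7
clock: 4.78
tcp_pos: [0.5495, -0.193, 0.0684]
orientation: [-2.715, -1.578, 0.002]
contact_force: [0.5, 0.5, -7.8]
grip_width: 0.0452
gripper_force: 83.6
[-0.229  0.071 -0.013] [ 0.5019539   0.48863018 -7.82172855] tool frame moment [-0.05158161 -0.23376748  0.01300872] [[ 0.5   0.87 -0.  ]
 [ 0.87 -0.5   0.  ]
 [-0.   -0.   -1.  ]] [-0.20651102  0.60368855  0.58884393  1.9372647  -0.48306035  0.74573764
  0.14665052]
```

```bash
cat >> h.py <<'E'
def place(beta=0,v=-.075,h=0.,dx=0.,along=.08,heavy=1,off=.0187):
    """tool pose with case standing at seat y=v, foot h above seat, dx along seat x"""
    b=np.deg2rad(beta);xa=-N*np.cos(b)-SY*np.sin(b);za=-N*np.sin(b)+SY*np.cos(b)
    g=S0+v*SY+(along+h)*N+dx*X
    return g+off*za,frame(xa,za)
E
python3 - <<'E'
from h import *
P,Q=place(0);p,Rc,s=pose()
print(P,(Rc.inv()*Q).as_rotvec(),(Rc.inv()*Q).magnitude()*57)
goal([.52,0,.38]);
P,Q=place(0,h=.25);print(P);goal(P,Q)
E
```

```text
[0.50393647 0.22932285 0.10063581] [-0.87740978 -1.30640462 -0.15861811] 90.15556250779123
ROW [0. 0. 0.] [ 152.9 -121.8 -311.5]
[0.38835166 0.20894213 0.32137271]
ROW [-0.877 -1.306 -0.159] [ 269.3 -339.5 -252.6]
```

```bash
python3 -m creep '0 0 0 0 0 -60 -1; 0 0 0 20 -20 -120 -1; 0 0 0 50 -40 -180 -1; 0 0 0 80 -60 -230 -1; 0 0 0 110 -90 -280 -1; 0 0 0 153 -122 -311 -1; 0 0 0 153 -122 -311 -1'; python3 - <<'E'
from h import *
P,Q=place(0);P[2]=.36;goal(P,Q);print(pose()[2]['joints'])
E
```

```text
clock: 5.65
tcp_pos: [0.5203, 0.0046, 0.3818]
orientation: [-2.71, -1.587, -0.005]
contact_force: [0.4, 0.1, -8.0]
grip_width: 0.0451
gripper_force: 87.7
ROW [-0.871 -1.313 -0.157] [ 187.9 -124.2   22.4]
[-0.80814374  0.10424764  0.75817353  1.7511203  -0.07705196  1.31320602
 -0.54449901]
```

```bash
python3 -m creep '-0.87 -1.31 -0.157 188 -124 22 -1; -0.87 -1.31 -0.157 188 -124 22 -1; -0.87 -1.31 -0.157 188 -124 22 -1; -0.87 -1.31 -0.157 188 -124 22 -1; -0.87 -1.31 -0.157 188 -124 22 -1; -0.87 -1.31 -0.157 188 -124 22 -1; -0.87 -1.31 -0.157 188 -124 22 -1; -0.87 -1.31 -0.157 188 -124 22 -1; -0.87 -1.31 -0.157 188 -124 22 -1; -0.87 -1.31 -0.157 188 -124 22 -1'; python3 - <<'E'
from h import *
P,Q=place(0);P[2]=.36;goal(P,Q);p,Rc,s=pose();print(s['joints'],np.round(Rc.as_matrix(),2),np.round(Q.as_matrix(),2))
E
```

```text
clock: 6.9
tcp_pos: [0.5051, 0.2252, 0.355]
orientation: [1.308, 0.952, -0.718]
contact_force: [-0.6, 0.0, -6.9]
grip_width: 0.0449
gripper_force: 88.9
ROW [-0.005  0.002  0.007] [-4.6  1.9 -4.2]
[-1.37029265  0.84612659  0.62454035  1.63010287  0.74139628  1.8214643
 -1.21107713] [[ 0.46  0.87  0.17]
 [ 0.08  0.15 -0.99]
 [-0.89  0.46 -0.  ]] [[ 0.46  0.87  0.17]
 [ 0.08  0.15 -0.98]
 [-0.88  0.47 -0.  ]]
```

```bash
python3 -m creep '0 0 0 60 -30 0 -1; 0 0 0 110 -60 0 -1; 0 0 0 140 -76 0 -1; 0 0 0 140 -76 0 -1; 0 0 0 140 -76 0 -1;0 0 0 140 -76 0 -1'; python3 - <<'E'
from h import *
shot('scene','s1');P,Q=place(0,h=.03);print(P);goal(P,Q);p,Rc,s=pose();print(s['joints'],s['contact_force'])
p,d,m=load('scene0');
im=cv2.imread('pics/s1.png')[100:300,220:480];cv2.imwrite('pics/s1c.png',cv2.resize(im,None,fx=3,fy=3,interpolation=2))
E
```

```text
clock: 7.65
tcp_pos: [0.5044, 0.2247, 0.201]
orientation: [1.314, 0.947, -0.712]
contact_force: [-0.2, -0.4, -7.0]
grip_width: 0.0447
gripper_force: 88.9
[0.49006629 0.22687716 0.12712424]
ROW [-0.007  0.001 -0.   ] [ 58.6 -46.5  -4.3]
[-1.32377309  1.06093756  0.54473339  1.6231215   0.61838418  1.70002598
 -1.38011497] [ 0.24412568  0.0805842  -7.38166076]
```

View pics/s1c.png

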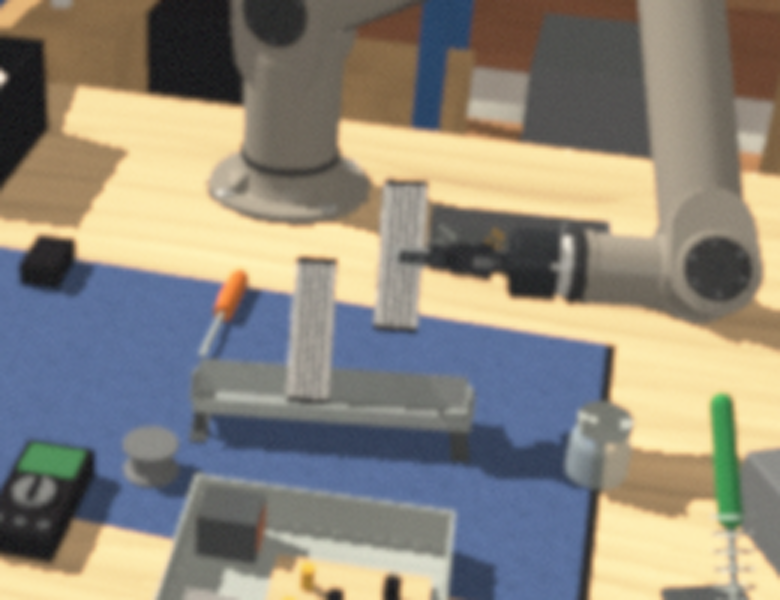

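The picture shows the held case parallel to the stood one and above the free space on the stand. The wrist joint will come down near the screw jar, so I check that clearance.

```bash
python3 - <<'E'
from h import *
p,d,m=load('top0');W=world(d,m);w=W[190:225,95:140].reshape(-1,3)
j=w[(w[:,2]>.06)&(w[:,2]<.12)];print('jar',cv2.minEnclosingCircle(j[:,:2].astype(np.float32)),np.median(j[:,2]))
for n,f in(('top','t1'),('scene',None)):
    if f: p,d,m=shot(n,f)
    else: p,d,m=load('s1')
    W=world(d,m).reshape(-1,3)
    for y0 in np.arange(.26,.62,.03):
        k=W[(W[:,1]>y0)&(W[:,1]<y0+.03)&(W[:,2]>.11)&(W[:,2]<.6)&(W[:,0]>.3)&(W[:,0]<.75)]
        if len(k)>3: print(n,round(y0,2),len(k),np.round(np.percentile(k,[2,98],axis=0),3).tolist())
E
```

```text
jar ((0.5511320233345032, 0.4706442356109619), 0.028840599581599236) 0.07449996791874564
top 0.26 292 [[0.441, 0.261, 0.161], [0.548, 0.29, 0.236]]
top 0.29 590 [[0.431, 0.291, 0.176], [0.549, 0.319, 0.24]]
top 0.32 533 [[0.448, 0.32, 0.192], [0.548, 0.349, 0.242]]
top 0.35 404 [[0.444, 0.351, 0.209], [0.514, 0.379, 0.241]]
top 0.38 382 [[0.437, 0.381, 0.203], [0.512, 0.409, 0.241]]
top 0.41 415 [[0.434, 0.411, 0.204], [0.509, 0.44, 0.243]]
top 0.44 1513 [[0.301, 0.442, 0.217], [0.495, 0.47, 0.458]]
top 0.47 2150 [[0.305, 0.471, 0.212], [0.487, 0.499, 0.46]]
top 0.5 1218 [[0.311, 0.5, 0.218], [0.499, 0.529, 0.44]]
top 0.53 628 [[0.37, 0.531, 0.182], [0.686, 0.56, 0.358]]
top 0.56 413 [[0.434, 0.561, 0.115], [0.739, 0.588, 0.283]]
top 0.59 25 [[0.466, 0.59, 0.114], [0.746, 0.602, 0.243]]
scene 0.26 111 [[0.473, 0.26, 0.144], [0.552, 0.289, 0.235]]
scene 0.29 110 [[0.475, 0.291, 0.197], [0.553, 0.319, 0.241]]
scene 0.32 118 [[0.47, 0.321, 0.185], [0.553, 0.35, 0.241]]
scene 0.35 234 [[0.472, 0.351, 0.175], [0.523, 0.379, 0.24]]
scene 0.38 225 [[0.465, 0.381, 0.178], [0.518, 0.409, 0.24]]
scene 0.41 248 [[0.464, 0.411, 0.174], [0.514, 0.439, 0.242]]
scene 0.44 619 [[0.302, 0.441, 0.18], [0.507, 0.469, 0.462]]
scene 0.47 1041 [[0.305, 0.471, 0.186], [0.5, 0.499, 0.459]]
scene 0.5 1045 [[0.307, 0.5, 0.169], [0.504, 0.529, 0.437]]
scene 0.53 791 [[0.345, 0.531, 0.153], [0.688, 0.559, 0.377]]
scene 0.56 650 [[0.433, 0.561, 0.116], [0.739, 0.589, 0.281]]
scene 0.59 34 [[0.467, 0.59, 0.112], [0.743, 0.598, 0.237]]
```

```bash
python3 - <<'E'
from h import *
for h in(.08,.025,0):
    P,Q=place(0,h=h,v=-.07,dx=-.003,off=.0117);goal(P,Q)
E
```

```text
ROW [-0.007  0.001  0.   ] [  8.4 -43.2  -6.3]
ROW [-0.007  0.001  0.   ] [ 63.4 -43.2  -6.3]
ROW [-0.007  0.001  0.   ] [ 88.4 -43.2  -6.3]
```

```bash
python3 -m creep '-0.007 0 0 0 -43 -6 -1; -0.007 0 0 0 -43 -6 -1; -0.007 0 0 30 -43 -6 -1;-0.007 0 0 50 -43 -6 -1;-0.007 0 0 63 -43 -6 -1;-0.007 0 0 63 -43 -6 -1;-0.007 0 0 63 -43 -6 -1'; python3 - <<'E'
from h import *
P,Q=place(0,h=0,v=-.07,dx=-.003,off=.0117);goal(P,Q);print(pose()[2]['joints'],pose()[2]['contact_force'])
for n,f in(('top','t2'),('scene','s2')):
    p,d,m=shot(n,f);W=world(d,m).reshape(-1,3)
    for y0 in np.arange(.41,.56,.03):
        k=W[(W[:,1]>y0)&(W[:,1]<y0+.03)&(W[:,2]>.085)&(W[:,2]<.2)&(W[:,0]>.3)&(W[:,0]<.65)]
        if len(k)>3: print(n,round(y0,2),len(k),np.round(np.percentile(k,[2,99],axis=0),3).tolist())
im=cv2.imread('pics/s2.png')[150:280,250:450];cv2.imwrite('pics/s2c.png',cv2.resize(im,None,fx=4,fy=4,interpolation=2))
E
```

```text
clock: 8.62
tcp_pos: [0.4942, 0.229, 0.1238]
orientation: [1.304, 0.949, -0.711]
contact_force: [0.4, -0.3, -7.5]
grip_width: 0.0449
gripper_force: 88.8
ROW [0.001 0.003 0.002] [25.   0.7 -0.7]
[-1.31763219  1.17628797  0.50197408  1.59499701  0.56467705  1.66044847
 -1.45058121] [ 0.39702931 -0.28174886 -7.45461087]
top 0.41 371 [[0.423, 0.41, 0.125], [0.498, 0.44, 0.166]]
top 0.44 334 [[0.417, 0.441, 0.133], [0.492, 0.47, 0.164]]
top 0.47 533 [[0.379, 0.471, 0.125], [0.484, 0.5, 0.199]]
top 0.5 412 [[0.377, 0.5, 0.132], [0.492, 0.529, 0.2]]
top 0.53 248 [[0.439, 0.53, 0.12], [0.497, 0.56, 0.2]]
top 0.56 210 [[0.433, 0.56, 0.124], [0.494, 0.589, 0.2]]
scene 0.41 230 [[0.447, 0.411, 0.096], [0.503, 0.44, 0.164]]
scene 0.44 224 [[0.447, 0.441, 0.098], [0.497, 0.469, 0.162]]
scene 0.47 278 [[0.397, 0.471, 0.1], [0.492, 0.5, 0.198]]
scene 0.5 346 [[0.425, 0.5, 0.096], [0.497, 0.53, 0.198]]
scene 0.53 339 [[0.439, 0.531, 0.112], [0.501, 0.559, 0.199]]
scene 0.56 326 [[0.431, 0.56, 0.113], [0.498, 0.59, 0.198]]
```

View pics/s2c.png

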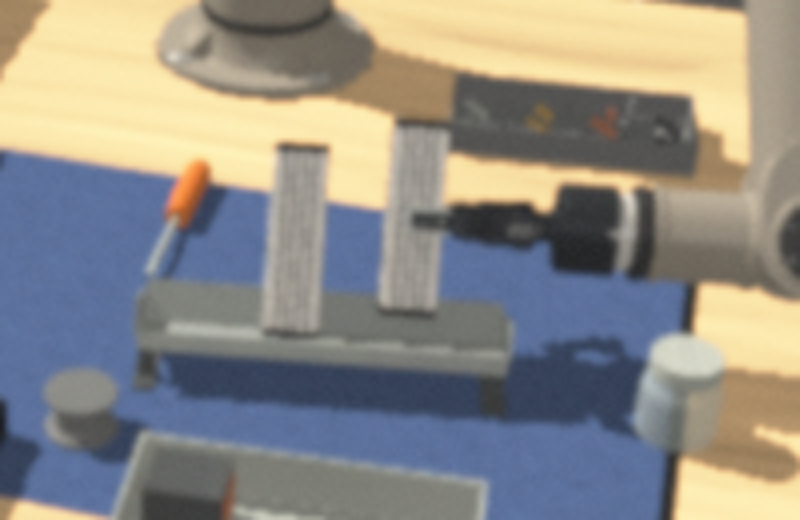

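The held case is over the free room and the jar clears the wrist. As a check, I compare the front-face planes of the two cases.

```bash
python3 - <<'E'
from h import *
p,d,m=load('s2');W=world(d,m).reshape(-1,3)-S0
a,b,n=W@X*1000,W@SY*1000,W@N*1000
for nm,lo,hi in(('stood',6,46),('held',-92,-48)):
    k=(b>lo)&(b<hi)&(n>45)&(n<165)&(a>-50)&(a<10)
    A=np.c_[n[k],b[k],np.ones(k.sum())];q=np.linalg.lstsq(A,a[k],rcond=None)[0]
    k2=(b>lo-25)&(b<hi+25)&(n>20)&(n<250)&(a>-45)&(a<0)
    print(nm,k.sum(),'face a',np.median(a[k]),'tilt deg',np.rad2deg(q[:2]))
    k3=(b>lo+8)&(b<hi-8)&(n>100)&(a>-45)&(a<30); print(' top n',np.percentile(n[k3],[90,97,99]),' b range',np.percentile(b[k&(n<70)],[1,99]))
E
```

```text
stood 429 face a -23.401622814137944 tilt deg [ 0.12659883 -1.51080993]
 top n [154.74767379 158.31671852 158.90491326]  b range [ 7.12582193 44.13359972]
held 489 face a -26.2472191721002 tilt deg [-0.59082018  4.99043004]
 top n [177.81000628 183.71956066 184.7109723 ]  b range [-89.61932173 -48.27708012]
```

```bash
python3 -m creep '0 0 0 6 0 0 -1; 0 0 0 12 0 0 -1; 0 0 0 17 0 0 -1; 0 0 0 20 0 0 -1; 0 0 0 22 0 0 -1; 0 0 0 23 0 0 -1;0 0 0 23 0 0 -1'; python3 -m creep '0 0 0 0.7 0 0 -1; 0 0 0 1.4 0 0 -1; 0 0 0 1.4 0 0 -1'
```

```text
clock: 9.6
tcp_pos: [0.5048, 0.2308, 0.1029]
orientation: [1.304, 0.95, -0.711]
contact_force: [-0.2, -0.0, -7.4]
grip_width: 0.0452
gripper_force: 88.8
clock: 9.98
tcp_pos: [0.5054, 0.2309, 0.1017]
orientation: [1.304, 0.949, -0.711]
contact_force: [-0.6, 0.8, -7.2]
grip_width: 0.0453
gripper_force: 88.9
```

```bash
python3 -m creep '0 0 0 0.7 0 0 -1; 0 0 0 1.2 0 0 -1; 0 0 0 1.2 0 0 -1'; python3 -m creep '0 0 0 0.6 0 0 -1; 0 0 0 1 0 0 -1; 0 0 0 1 0 0 -1'
```

```text
clock: 10.35
tcp_pos: [0.5054, 0.2309, 0.1017]
orientation: [1.303, 0.947, -0.712]
contact_force: [-4.9, 1.4, -0.5]
grip_width: 0.0451
gripper_force: 89.3
clock: 10.72
tcp_pos: [0.5053, 0.2309, 0.1017]
orientation: [1.303, 0.945, -0.714]
contact_force: [-8.2, 2.0, 3.5]
grip_width: 0.0453
gripper_force: 89.3
```

```bash
python3 -m creep '0 0 0 -1.5 0 0 -1; 0 0 0 -1.5 -1 0 -1; 0 0 0 -1.5 -2 0 -1; 0 0 0 -1.5 -2.5 0 -1; 0 0 0 -1.5 -2.5 0 -1'; python3 - <<'E'
from h import *
P,Q=place(0,h=0,v=-.07,off=.0117);goal(P,Q)
p,d,m=shot('scene','s3');W=world(d,m).reshape(-1,3)-S0
a,b,n=W@X*1000,W@SY*1000,W@N*1000
for nm,lo,hi,t0 in(('held',-92,-48,100),('held low',-92,-48,0)):
    k=(b>lo)&(b<hi)&((n>108)&(n<155) if t0 else (n>15)&(n<60))&(a>-40)&(a<0)
    A=np.c_[n[k],b[k],np.ones(k.sum())];q=np.linalg.lstsq(A,a[k],rcond=None)[0]
    print(nm,k.sum(),np.median(a[k]),np.rad2deg(q[:2]),np.percentile(b[k],[1,99]))
E
```

```text
clock: 11.35
tcp_pos: [0.5042, 0.2305, 0.1009]
orientation: [1.303, 0.948, -0.71]
contact_force: [1.4, 1.4, 4.5]
grip_width: 0.0451
gripper_force: 89.0
ROW [0.002 0.004 0.001] [ 0.  -0.5 -0.9]
held 190 -23.734535273709042 [-0.71794939 -0.47594259] [-89.54001567 -48.6183269 ]
held low 176 -23.776292796348866 [-1.34950442 -0.03560443] [-89.27756765 -48.47968753]
```

Seated against the lip: the face plane matches the stood case within 1 mm and the case is square. Now I release it, and slide off only along the case axis.

```bash
python3 -m creep '0 0 0 0 0 0 0.1; 0 0 0 0 0 0 0.2; 0 0 0 0 0 0 0.4; 0 0 0 0 0 0 0.7; 0 0 0 0 0 0 1; 0 0 0 0 0 0 1; 0 0 0 0 0 0 1;0 0 0 0 0 0 1' 20; python3 - <<'E'
from h import *
p,d,m=shot('scene','s4');W=world(d,m).reshape(-1,3)-S0
a,b,n=W@X*1000,W@SY*1000,W@N*1000
for z0,z1 in((15,60),(108,155)):
    k=(b>-92)&(b<-48)&(n>z0)&(n<z1)&(a>-40)&(a<0)
    print(k.sum(),np.median(a[k]),np.percentile(b[k],[1,99]))
im=cv2.imread('pics/s4.png')[150:280,250:450];cv2.imwrite('pics/s4c.png',cv2.resize(im,None,fx=4,fy=4,interpolation=2))
print(pose()[2]['contact_force'])
E
```

```text
clock: 12.4
tcp_pos: [0.5036, 0.2306, 0.0999]
orientation: [1.304, 0.95, -0.711]
contact_force: [-0.0, 0.1, 0.1]
grip_width: 0.0855
gripper_force: 0.0
177 -23.19489403350415 [-89.09970623 -48.46785271]
185 -22.411211748580104 [-88.55211878 -48.34278391]
[-0.16767973  0.70565142 -0.75233414]
```

View pics/s4c.png

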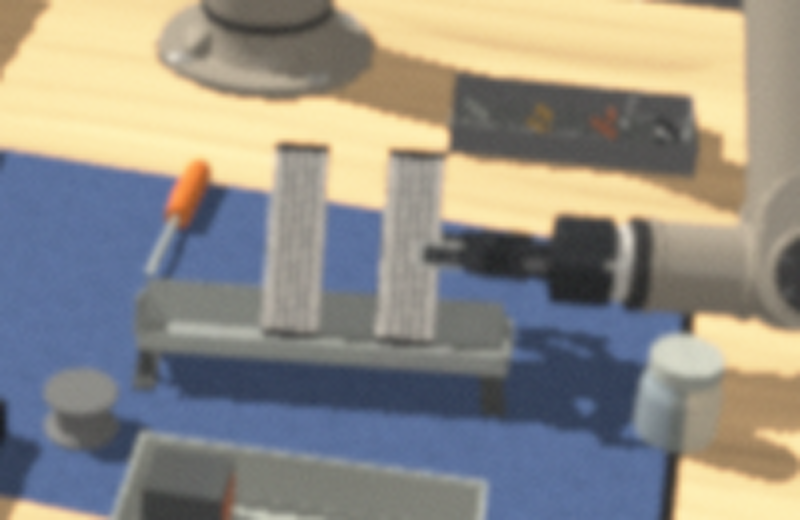

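The case stands upright on its own, square beside the other supply, and the jar is untouched. I withdraw up the case's axis.

```bash
python3 -m creep '0 0 0 -15 0 0 1; 0 0 0 -30 0 0 1; 0 0 0 -50 0 0 1; 0 0 0 -75 0 0 1; 0 0 0 -100 0 0 1; 0 0 0 -125 0 0 1; 0 0 0 -140 0 0 1; 0 0 0 -140 0 0 1; 0 0 0 -140 0 -40 1; 0 0 0 -140 0 -40 1'; python3 -m creep '0 0 0 0 0 0 1; 0 0 0 0 0 0 1'; python3 - <<'E'
from h import *
p,d,m=shot('scene','s5');W=world(d,m).reshape(-1,3)-S0
a,b,n=W@X*1000,W@SY*1000,W@N*1000
for lo,hi in((-92,-48),(6,46)):
  for z0,z1 in((15,60),(108,155)):
    k=(b>lo)&(b<hi)&(n>z0)&(n<z1)&(a>-40)&(a<0)
    print(k.sum(),np.median(a[k]),np.percentile(b[k],[1,99]))
print(pose()[2]['contact_force'],r.hand_in())
E
```

```text
clock: 13.7
tcp_pos: [0.432, 0.2617, 0.222]
orientation: [1.303, 0.954, -0.708]
contact_force: [-0.3, -0.3, -0.7]
grip_width: 0.0854
gripper_force: 0.0
clock: 13.95
tcp_pos: [0.4323, 0.2579, 0.2235]
orientation: [1.304, 0.948, -0.713]
contact_force: [0.3, -0.4, -0.4]
grip_width: 0.0853
gripper_force: 0.0
177 -23.427993125906365 [-88.966826   -48.75229346]
183 -23.05919305034971 [-88.69703696 -48.58443135]
169 -23.832704431281158 [ 6.39373068 45.44034499]
179 -24.28839760268817 [ 6.49737753 45.49844227]
the job is handed in; nothing more can be done
[0.44743754 0.50558464 0.42382686] None
```

The case now stands heavy end down on the seat, square and against the lip in the free room; it was let go without toppling, nothing else was seen to move, and the job was handed in at about 14 s (the judge returned no verdict).

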